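# Lock a sample vial into a bead-mill homogeniser

### The arm

A 6-joint arm with a two-finger parallel gripper is mounted at the origin on a cart in front of the work surface, level with it; the furniture and walls round the work are solid. World frame = base frame: x ahead of the robot, y to its left, z up, the work surface at z = 0. Lengths are in m, angles in rad, forces in N, time in s.
With the tool pointing down it reaches from about 0.35 to 0.925 m from the base axis. Payload 6.4 kg.
Tool frame: the origin (TCP) lies midway between the tips of the shut fingers; the grasp point (between the pads) lies 19 mm behind it; z points along the fingers, y is the direction in which the jaws open and shut (so a half turn about z gives the same grasp; the last joint's range is limited). The gripper opens to 85 mm and grips with 20 to 120 N. Pads are 22 mm wide; open, the fingers measure 114 mm over their backs; the gripper's body (76 mm by 85 mm) begins 54 mm behind the grasp point. The pads swing forward as they close: fully open they stand 13 mm farther back than shut.
Start: joints at [-1.45, 0.245, 1.558, -0, 1.339, -0.174], TCP at [0.189, -0.622, 0.231] pointing down, gripper open.
Joint ranges: [-3.13, 3.13], [-1.02, 2.26], [0.13, 2.54], [-0.95, 4.09], [0.21, 2.88], [-2.74, 2.74]. Speed limits (rad/s): [2.57, 2.57, 3.14, 3.14, 3.14, 3.14].

### API

Orientations are given as a rotation vector (axis times angle).
In Python, from plant import status, cams, robot gives the robot as it stands.
- The arm moves only by the tool step_arm, never from a script. Its argument "series" is a list of rows, each a list of 7 numbers: the shift along the world's x, y, z in m, then the turn, a rotation vector about the world's x, y, z in rad, then the finger opening in m, from 0 to 0.0854. A call has exactly 8 rows; each row shifts and turns the commanded pose from where the row before left it; what a row does not reach is not made up. A row lasts 1/10 s, in which the tool goes at most 50 mm and 8.59 degrees, less where a joint would pass 70% of its speed; a pose out of reach is approached as far as the arm can. A call with a gripper value outside its range is refused whole. The fingers move at their own pace and stop on an object; "force" is the grip in N (left out, the last holds). Time passes only in rows, so rows that do not move let the fingers close, or fill a call up. It gives the time, the measured TCP pose, the force and the opening at its end, in the units of the state.
- status.observe(): the state, without advancing time (a new reading comes with each control period).
- cams.camera(name): name is "scene" or "top" or "wrist"; returns (picture, depth): 480x640x3 uint8, red, green, blue; 480x640 float32, m along the optical axis (not along the pixel's ray), 0 where there is no reading.
- cams.camera_model(name): a dict with "mtx" (3x3 intrinsics, pixels), "eye" and "attitude" of the camera in the world. Camera axes: x right, y down, z forward; pixel columns grow to the right and rows downward; lengths in m; the calibration is good to about 2 mm. A picture is of the moment at which its call begins: read the wrist's pose just before it. camera_model takes no time and is no camera call; for the wrist camera it gives the pose at the moment of the call.
- robot.sign_off(): hands the job in, once; it reports no verdict.
The state is a dict: "t": time; "joints": joint angles; "qvel": joint speeds; "effort": joint torques, N m; "eef_pos": TCP position; "tool_rot": TCP orientation; "ft_force": force on the tool from outside, world axes, zero at the start; "torque": the same for the moment, N m; "finger_gap": finger opening in m.
Only numpy, scipy, OpenCV 4.12 (cv2) and the standard library are available. Lean on these libraries where they do the work, as an engineer would, in place of code of your own. Each camera call takes 0.05 s, during which the arm holds its last target. There are 200 camera calls.

### The job

Load the homogeniser for a run: stand the blue-capped vial in its cup, then put the locking cap over it, lugs into the entry slots, press it down against the spring and turn it clockwise, about a quarter turn, until its lugs spring up into their detents. The detents are out of sight and not in the same place on every unit, so feel for them, never force the cap, and leave it latched with the white-capped vial still standing where it is.

Things in the scene. Friction and masses are not known exactly. Their poses are not given: they have to be found in the camera images.
- mill: Homogeniser: fixed light-grey bench instrument 216 x 144 mm, 62 mm high, sloping control panel towards the robot, round aluminium collar (77 mm across) on its flat top. Origin on the bench, on the collar's vertical axis; x from the panel to the back, z up. A spring under the vial pushes up with 4 N at rest and 0.35 N more per mm, about 9.5 N fully pressed.
- cup (a point): Centre of the collar's top, 90 mm above the mill's origin. The mouth is a 49.5 mm opening through a lip 6 mm thick; under the lip runs the lugs' track, its floor 14.5 mm below this point. The vial's cup is the white-rimmed bore in the middle, 26 mm across, its rim 5 mm below this point, its sprung seat 24 mm below (sinks up to 19 mm).
- slot (a point): Middle of one of the two entry slots, level with the collar's top, 29 mm from its axis on the mill's +x side; the other is opposite. Each is 13 mm wide, reaches 33 mm from the axis, and has a black dot beside it on the collar. From the slots lugs under the lip turn clockwise seen from above only; a stop blocks the other way.
- arc (a point): Middle of one of two red arcs on the collar's top, 1.2 rad clockwise of the slot; the other is opposite. Under the lip within each arc (0.96 to 1.44 rad clockwise of the slot, differing in every episode, out of sight) is a detent: a notch up into the lip, 3 mm high and 2.8 mm wider than a lug. A stop ends the track at about 1.5 rad.
- cap: Loose locking cap, 0.10 to 0.16 kg: aluminium hood 47 mm across, 30 mm high, open below. Origin at the centre of its lower rim, z up, x along wing and lugs. Its ceiling, 22 mm above the origin, meets the vial 2 mm above the collar's top. Rim 11 mm below the collar's top: lugs pass under the lip. Latched, the rim is 8 mm below it (82 mm above the mill's origin).
- wing (a point): Centre of the blue wing on the cap, the part to hold, 40 mm above the cap's origin: 46 mm long (cap x), 12 mm thick (cap y), 24 mm high.
- lug (a point): Centre of the steel lug on the cap's +x side; a like one is opposite. They stand out to 31 mm from the cap's axis, are 10 mm wide and 5 mm high, flush with the lower rim. Either lug fits either slot.
- vial_blue: Glass sample vial with a BLUE screw cap, 22 mm across, 48 mm high, standing on the bench to the robot's left. Origin at the centre of its underside, z up. In the cup its top stands 24 mm above the collar's top.
- vial_white: A like vial with a WHITE screw cap, to be left alone; which of the two stands nearer the robot varies. Origin at the centre of its underside, z up.
Not all that is in view belongs to the job. What is shaped like the vial_blue but purple is not meant. What is shaped like the cap but pink is not meant.

How it is judged:
By the outcome, as a careful person would: the job done as asked, in the order asked, and still so for the second after the job is handed in, with the robot touching nothing.
It also fails if it takes over 72 s, if anything falls off the work surface, if the arm or the gripper's body presses on something with over 40 N, if the wrist force passes 120 N, or if a joint passes its speed limit or range.

## Working session

There is one attempt and no reset: what is moved stays moved. The work goes in short steps, Python scripts to look and compute and a tool call to move; the robot and the scene stay as the last step left them, time stands still between calls to the robot, and variables do not carry over. Pictures are saved under pics/ and viewed, about 8 in all and at most 12, crops included, and the job is handed in when it is done.

Besides the shell and the picture viewer there is one more tool, called after "Request:" as a command line: name --pt "numbers of a row" for each row, then --argument value for the rest. step_arm: Moves the arm, as the interface text tells. Its arguments: {"type":"object","properties":{"series":{"type":"array"},"force":{"type":"number"}},"required":["series"]}

```bash
ls; mkdir -p pics
cat > h.py <<'E'
import numpy as np, cv2
from scipy.spatial.transform import Rotation as R
from plant import status,cams,robot
def grab(n):
    m=cams.camera_model(n); p,d=cams.camera(n); return p,d,m
def att(m):
    a=np.array(m['attitude'],float); return a if a.shape==(3,3) else R.from_rotvec(a).as_matrix()
def ray(m,uv):
    K=np.array(m['mtx']); r=att(m)@np.linalg.solve(K,[uv[0],uv[1],1.]); return np.array(m['eye']),r
def onz(m,uv,z):
    e,r=ray(m,uv); return e+r*(z-e[2])/r[2]
def cloud(m,d):
    K=np.array(m['mtx']); v,u=np.mgrid[:d.shape[0],:d.shape[1]]
    c=np.stack([(u-K[0,2])/K[0,0]*d,(v-K[1,2])/K[1,1]*d,d],-1)
    return c@att(m).T+np.array(m['eye'])
def tri(m1,a,m2,b):
    e1,r1=ray(m1,a);e2,r2=ray(m2,b); r1/=np.linalg.norm(r1);r2/=np.linalg.norm(r2)
    s=np.linalg.lstsq(np.stack([r1,-r2],1),e2-e1,rcond=None)[0]
    p,q=e1+s[0]*r1,e2+s[1]*r2; return (p+q)/2,np.linalg.norm(p-q)
def save(n,p): cv2.imwrite('pics/'+n,cv2.cvtColor(p,cv2.COLOR_RGB2BGR))
E
python3 - <<'E'
from h import *
s=status.observe(); print(s)
for n in('scene','top'):
    p,d,m=grab(n); print(n,m); save(n+'0.png',p); np.savez(n+'0.npz',p=p,d=d)
    print((d>0).mean())
E
```

```text
pics
{'t': 0.0, 'joints': array([-1.45012195e+00,  2.45827022e-01,  1.55901783e+00,  2.68000821e-05,
        1.33869252e+00, -1.74102312e-01]), 'qvel': array([ 0.00014054,  0.00147621, -0.00077097,  0.00040996,  0.00031001,
       -0.00084733]), 'effort': array([-5.32729537e-04, -4.29512680e+01, -3.26131153e+01, -1.50552351e-04,
        5.41936053e-03, -8.60680956e-06]), 'eef_pos': array([ 0.18878465, -0.62139935,  0.23016998]), 'tool_rot': array([-3.10561063e+00, -4.61064521e-01, -1.22463929e-04]), 'ft_force': array([-0.31852041, -0.17567014,  0.13772566]), 'torque': array([ 0.03139039,  0.00456902, -0.00546612]), 'finger_gap': 0.08514257833983946}
scene {'mtx': array([[561.51041583,   0.        , 322.3733179 ],
       [  0.        , 561.51041583, 235.44324319],
       [  0.        ,   0.        ,   1.        ]]), 'eye': array([-0.2803574 ,  0.79357733,  0.56540155]), 'attitude': array([-0.91550518,  2.12805752, -1.40643029])}
0.9961783854166667
top {'mtx': array([[611.0822951 ,   0.        , 317.44164748],
       [  0.        , 611.0822951 , 249.57380113],
       [  0.        ,   0.        ,   1.        ]]), 'eye': array([0.23576138, 0.0216334 , 1.35642218]), 'attitude': array([-2.1322785 ,  2.08716036, -0.22271255])}
0.996044921875
```

View pics/top0.png

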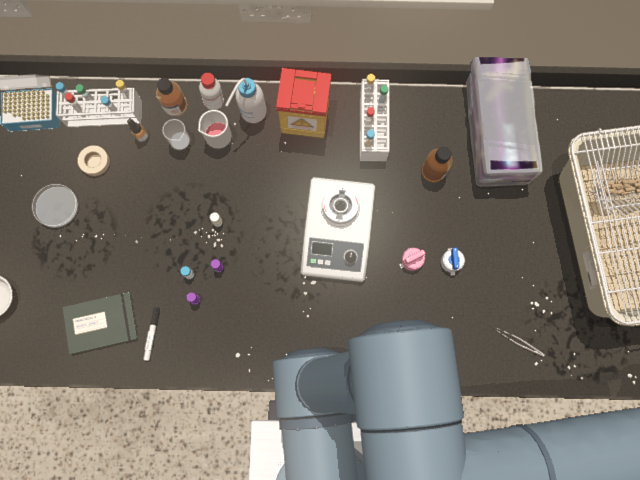

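View pics/scene0.png

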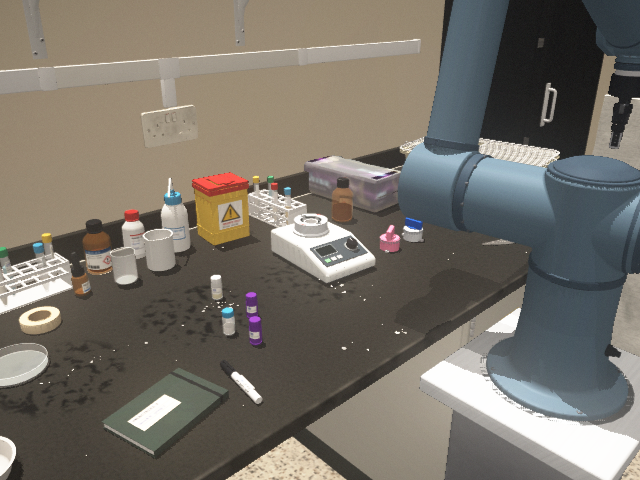

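Top view: blue vial at (187,272), purple decoys at (217,266) and (193,299), white vial at (215,219), collar at (341,206), target cap at (453,260), pink cap at (413,259). The scene view shows the same layout.

Run:
```python
from h import *
D={}
for n in('top','scene'):
    z=np.load(n+'0.npz'); m=cams.camera_model(n); D[n]=(z['p'],z['d'],m,cloud(m,z['d']))
def blobs(n,name,lo,hi,roi,a=15):
    p,d,m,c=D[n]; h=cv2.cvtColor(p,cv2.COLOR_RGB2HSV); k=cv2.inRange(h,lo,hi)
    x0,y0,x1,y1=roi; q=np.zeros_like(k); q[y0:y1,x0:x1]=k[y0:y1,x0:x1]
    N,l,s,ce=cv2.connectedComponentsWithStats(q)
    for i in range(1,N):
        if s[i,4]>=a:
            P=c[l==i]; t=P[:,2]>P[:,2].max()-.006
            print(n,name,ce[i].round(1),s[i,4],'mean',P.mean(0).round(4),'max',P.max(0).round(3),'topmean',P[t].mean(0).round(4))
blobs('top','blue',(90,100,80),(128,255,255),(165,240,480,310))
blobs('top','purple',(128,100,40),(150,255,255),(165,240,300,310))
blobs('top','pink',(155,60,80),(179,255,255),(390,235,440,285))
blobs('top','white',(0,0,150),(179,60,255),(205,205,225,230))
blobs('top','red',(0,140,90),(8,255,255),(310,180,375,230),5)
blobs('scene','blue',(90,100,80),(128,255,255),(200,210,440,340))
blobs('scene','pink',(155,60,80),(179,255,255),(370,215,440,285))
p,d,m,c=D['top']
# collar top: pts z in .085-.096
k=(c[...,2]>.083)&(c[...,2]<.097); k[:170]=0;k[240:]=0;k[:,:300]=0;k[:,380:]=0
P=c[k]; print(len(P),P.mean(0),(P.min(0)+P.max(0))/2,np.ptp(P,axis=0))
k=(c[...,2]>.055)&(c[...,2]<.068); k[:170]=0;k[290:]=0;k[:,:295]=0;k[:,380:]=0
print(cv2.minAreaRect(c[k][:,:2].astype(np.float32)))
for o in [(413,259),(453,260)]:
  q=c[o[1]-18:o[1]+18,o[0]-18:o[0]+18].reshape(-1,3);q=q[(q[:,2]>.02)]
  print(o,(q.min(0)+q.max(0))/2,np.ptp(q,axis=0))
im=cv2.resize(p[170:290,300:480],None,fx=4.4,fy=4.4,interpolation=cv2.INTER_CUBIC); save('crop1.png',im)
```

```text
top blue [454.1 258.3] 141 mean [ 0.5034 -0.2738  0.0459] max [ 0.538 -0.265  0.058] topmean [ 0.5047 -0.2758  0.0539]
top blue [185.  270.7] 67 mean [0.4599 0.3083 0.0659] max [0.474 0.321 1.356] topmean [0.2358 0.0216 1.3564]
top purple [216.6 264.9] 107 mean [0.4784 0.2455 0.0402] max [0.491 0.257 0.054] topmean [0.4794 0.2473 0.0496]
top purple [193. 298.] 112 mean [0.4032 0.2904 0.0508] max [0.415 0.305 1.356] topmean [0.2358 0.0216 1.3564]
top pink [413.1 258.8] 368 mean [ 0.5016 -0.1852  0.0388] max [0.537 0.022 1.356] topmean [0.2358 0.0216 1.3564]
top white [214.8 217.1] 89 mean [0.5864 0.2556 0.0411] max [0.61  0.274 0.053] topmean [0.5847 0.2547 0.0492]
scene blue [413.1 223.2] 160 mean [ 0.4854 -0.2486  0.0527] max [0.609 0.794 0.565] topmean [-0.2804  0.7936  0.5654]
scene blue [227.3 312.3] 108 mean [0.4614 0.3155 0.0432] max [0.541 0.325 0.05 ] topmean [0.4605 0.3157 0.0467]
scene pink [389.9 240.9] 329 mean [ 0.4994 -0.1802  0.0215] max [ 0.599 -0.159  0.052] topmean [ 0.5018 -0.1836  0.0495]
588 [ 0.60708084 -0.02142068  0.08867855] [ 0.60758254 -0.02219061  0.08975673] [0.07671142 0.07583394 0.01349451]
((0.581988513469696, -0.019265100359916687), (0.14367185533046722, 0.18478457629680634), 84.61851501464844)
(413, 259) [ 0.38267141 -0.09491761  0.68879224] [0.29382007 0.23310201 1.33525988]
(453, 260) [ 0.38216511 -0.13949649  0.68821839] [0.29280748 0.32225977 1.33640758]
```

View pics/crop1.png

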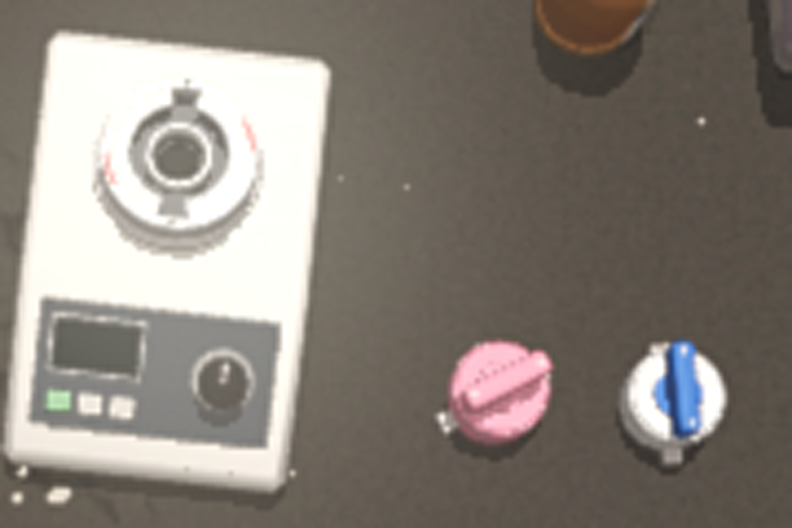

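Crop: collar centre (178,155), slots (186,97) and (173,207), red arcs (250,135) and (110,167). The target cap's wing runs (682,343)–(686,432), with lugs near (658,350) and (671,455). Next I'll work out the wrist-camera offset so I can plan close looks.

Run:
```python
from h import *
s=status.observe(); m=cams.camera_model('wrist'); T=R.from_rotvec(s['tool_rot']).as_matrix()
print(m['mtx'][0],T.T@(np.array(m['eye'])-s['eef_pos']), (T.T@att(m)).round(3))
```

```text
[387.86003541   0.         319.47637853] [ 0.08026581  0.00036222 -0.14248352] [[ 0.    -0.95  -0.313]
 [ 1.     0.     0.   ]
 [-0.    -0.313  0.95 ]]
```

Request:
step_arm --pt "0.03 0.045 0.01 0 0 0 0.04" --pt "0.03 0.045 0.01 0 0 0 0.04" --pt "0.03 0.045 0.01 0 0 0 0.04" --pt "0.03 0.045 0.01 0 0 0 0.04" --pt "0.03 0.045 0.01 0 0 0 0.04" --pt "0.03 0.045 0.01 0 0 0 0.04" --pt "0.02 0.045 0 0 0 0 0.04" --pt "0.0 0.02 0 0 0 0 0.04"

```text
t: 0.9
eef_pos: [0.3739, -0.3082, 0.2858]
tool_rot: [-3.106, -0.468, -0.001]
ft_force: [-0.4, -0.3, 0.1]
finger_gap: 0.04
```

```bash
cat >> h.py <<'E'
import pickle
def wr(tag):
    s=status.observe(); p,d,m=grab('wrist'); pickle.dump((p,d,m,s),open(tag+'.pkl','wb')); save(tag+'.png',p); return p,d,m,s
E
python3 - <<'E'
from h import *
p,d,m,s=wr('w1'); print(s['qvel'].round(3),s['joints'].round(3))
E
```

```text
[ 0.198 -0.33   0.293 -0.026  0.035  0.212] [-9.240e-01 -1.980e-01  1.909e+00  1.000e-03  1.431e+00  3.470e-01]
```

Request:
step_arm --pt "0.03 0.012 0 0 0 0 0.04" --pt "0.04 0.015 0 0 0 0 0.04" --pt "0.04 0.01 0 0 0 0 0.04" --pt "0.02 0 0 0 0 0 0.04" --pt "0 0 0 0 0 0 0.04" --pt "0 0 0 0 0 0 0.04" --pt "0 0 0 0 0 0 0.04" --pt "0 0 0 0 0 0 0.04"

```text
t: 1.75
eef_pos: [0.5016, -0.275, 0.2859]
tool_rot: [3.108, 0.459, -0.0]
ft_force: [-0.8, 0.1, -0.3]
finger_gap: 0.0401
```

Run:
```python
from h import *
p,d,m,s=wr('w2'); print(s['qvel'].round(3),s['eef_pos'])
a=pickle.load(open('w1.pkl','rb'))[0]
save('w12.png',cv2.resize(np.hstack([a,p]),(800,300),interpolation=cv2.INTER_AREA))
```

```text
[ 0.003 -0.    -0.003  0.001  0.     0.002] [ 0.5016096  -0.2749699   0.28591274]
```

View pics/w12.png

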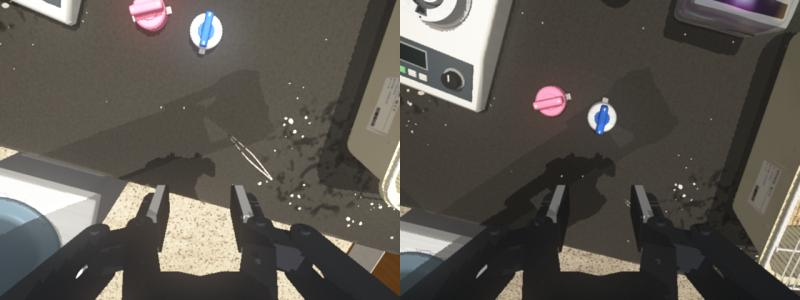

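Both wrist views show the cap: left view (206,30), right (602,118) with lugs at (602,100). The pink cap stands about 50 px to its left.

Run:
```python
from h import *
f={}
for t in('w1','w2'):
    p,d,m,s=pickle.load(open(t+'.pkl','rb')); c=cloud(m,d)
    h=cv2.cvtColor(p,cv2.COLOR_RGB2HSV); k=cv2.inRange(h,(100,120,80),(125,255,255))
    k&=((np.linalg.norm(c[...,:2]-[.505,-.272],axis=-1)<.05)*255).astype(np.uint8)
    P=c[k>0]; print(t,len(P),P[:,2].min(),P[:,2].max())
    ctr=np.argwhere(k>0)[:,::-1].mean(0)
    T=P[P[:,2]>np.median(P[:,2])-.004] if 0 else P[P[:,2]>.046]
    r=cv2.minAreaRect(T[:,:2].astype(np.float32)); u=np.linalg.svd(T[:,:2]-T[:,:2].mean(0),full_matrices=False)[2][0]
    print('wing',len(T),T.mean(0),r,'yaw',np.degrees(np.arctan(u[1]/u[0])),'zmed',np.median(T[:,2]))
    # hood + lugs: non-black, height .018-.034
    w=(c[...,2]>.026)&(c[...,2]<.036)&(np.linalg.norm(c[...,:2]-[.505,-.272],axis=-1)<.04)
    H=c[w]; (cx,cy),rr=cv2.minEnclosingCircle(H[:,:2].astype(np.float32)); print('hood',cx,cy,rr,np.median(H[:,2]))
    w=(c[...,2]>.002)&(c[...,2]<.009)&(np.linalg.norm(c[...,:2]-[cx,cy],axis=-1)<.033)&(np.linalg.norm(c[...,:2]-[cx,cy],axis=-1)>.0245)
    for q in (w&(c[...,0]>cx+.01), w&(c[...,0]<cx-.01)):
        if q.sum()>3: g=c[q].mean(0)-[cx,cy,0]; print('lug',q.sum(),g,np.degrees(np.arctan(g[1]/g[0])))
    # wing-end pixel tri
    f[t]=(m,ctr)
print(tri(f['w1'][0],f['w1'][1],f['w2'][0],f['w2'][1]))
```

```text
w1 853 0.00038474487815876035 0.05410590195485321
wing 655 [ 0.50463264 -0.2780223   0.05128813] ((0.5047211050987244, -0.2780570089817047), (0.046015895903110504, 0.011908800341188908), 4.8738932609558105) yaw 4.377054012713458 zmed 0.051365921145796634
hood 0.5046399831771851 -0.27807918190956116 0.024615151807665825 0.029706151773601697
lug 72 [-0.02731292 -0.00282588  0.00458083] 5.906989131884794
w2 667 -0.0010938075606357067 0.05416484377591263
wing 504 [ 0.50587922 -0.2776135   0.05152974] ((0.5049334168434143, -0.27797242999076843), (0.04599340260028839, 0.01191488467156887), 4.453269004821777) yaw 4.509033273853372 zmed 0.05166693210211776
hood 0.5049502849578857 -0.2781361937522888 0.024705637246370316 0.029960375192679883
lug 62 [0.02734418 0.00204764 0.00470575] 4.28253100479786
(array([ 0.50519086, -0.27778555,  0.04347007]), np.float64(0.00032252029214837355))
```

Request:
step_arm --pt "0 0.045 0.005 0 0 0 0.04" --pt "0.015 0.045 0.005 0 0 0 0.04" --pt "0.02 0.045 0.005 0 0 0 0.04" --pt "0.02 0.045 0 0 0 0 0.04" --pt "0.02 0.045 0 0 0 0 0.04" --pt "0.015 0.02 0 0 0 0 0.04" --pt "0 0 0 0 0 0 0.04" --pt "0 0 0 0 0 0 0.04"

```text
t: 2.6
eef_pos: [0.5922, -0.0297, 0.3008]
tool_rot: [3.107, 0.462, -0.001]
ft_force: [-0.0, -1.5, -0.2]
finger_gap: 0.04
```

Run:
```python
from h import *
p,d,m,s=wr('w3'); print(s['qvel'].round(3),s['eef_pos'])
save('w3c.png',p)
```

```text
[-0.028 -0.008  0.01   0.001 -0.    -0.001] [ 0.5921971  -0.02971601  0.30082835]
```

View pics/w3c.png

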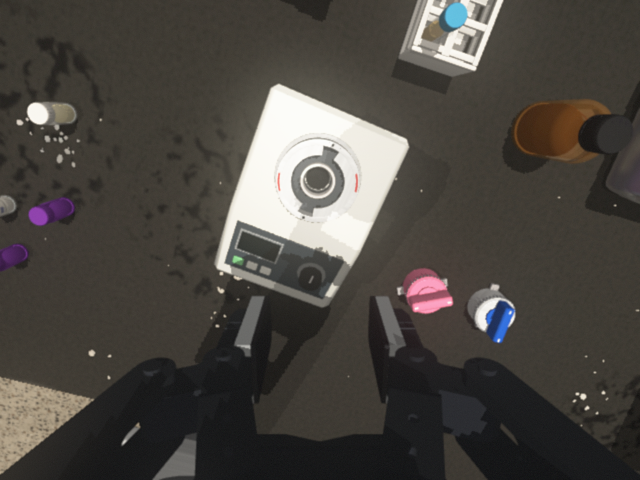

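Wrist view: collar centred near (318,181), slots near (330,150) and (305,212), red arcs at (278,182) and (356,180).

```bash
cat > col.py <<'E'
from h import *
def collar(t,c0=(.607,-.021)):
    p,d,m,s=pickle.load(open(t+'.pkl','rb')); c=cloud(m,d)
    rr=np.linalg.norm(c[...,:2]-c0,axis=-1)
    k=(abs(c[...,2]-.09)<.003)&(rr<.048); P=c[k]
    print(t,'ztop',np.median(P[:,2]),'circ',cv2.minEnclosingCircle(P[:,:2].astype(np.float32)))
    # bore white rim at z~.085: ring 13mm
    v,u=np.mgrid[:480,:640]; K=np.array(m['mtx']); A=att(m); e=np.array(m['eye'])
    r=np.stack([(u-K[0,2])/K[0,0],(v-K[1,2])/K[1,1],np.ones_like(u)],-1)@A.T
    Q=e+r*((.09-e[2])/r[...,2])[...,None]
    cc=np.array(cv2.minEnclosingCircle(P[:,:2].astype(np.float32))[0])
    for _ in range(3):
        w=(np.linalg.norm(c[...,:2]-cc,axis=-1)<.042)&(abs(c[...,2]-.09)<.003)
        # outer edge refine: least squares on boundary by angle
        q=c[w][:,:2]-cc; a=np.arctan2(q[:,1],q[:,0]); rad=np.hypot(*q.T)
        b=[(q[i]) for j in range(72) for i in [np.where((a+np.pi)//(2*np.pi/72)==j)[0]] if len(i) for i in [i[rad[i].argmax()]]]
        b=np.array(b); s_=np.linalg.lstsq(np.c_[2*b,np.ones(len(b))],(b**2).sum(1),rcond=None)[0]; cc=cc+s_[:2]
    print('fit',cc,np.sqrt(s_[2]+s_[0]**2+s_[1]**2))
    D=Q[...,:2]-cc; rad=np.hypot(D[...,0],D[...,1]); g=p.max(-1)
    k=(rad>.0265)&(rad<.032)&(g<120)
    ang=np.arctan2(D[...,1],D[...,0])[k]
    z=np.exp(2j*ang).mean(); y0=np.angle(z)/2; print('slot n',k.sum(),abs(z),'yaw',np.degrees(y0))
    for sg in (0,np.pi):
        dd=np.angle(np.exp(1j*(ang-y0-sg))); print(' side',np.degrees(y0+np.median(dd[abs(dd)<1])),(abs(dd)<.6).sum(), np.degrees(np.ptp(dd[abs(dd)<.6])))
    h=cv2.cvtColor(p,cv2.COLOR_RGB2HSV); k=((cv2.inRange(h,(0,120,90),(8,255,255))|cv2.inRange(h,(172,120,90),(179,255,255)))>0)&(rad<.04)
    ang=np.arctan2(D[...,1],D[...,0])[k]; print('arc',k.sum(),'yaw+1.2rad',np.degrees(np.angle(np.exp(2j*ang).mean())/2+1.2))
    w=(rad<.018)&(abs(c[...,2]-.085)<.003); 
    if w.sum()>10: print('bore',w.sum(),cv2.minEnclosingCircle(c[w][:,:2].astype(np.float32)),np.median(c[w][:,2]))
E
python3 -c "
from col import *
collar('w3')"
```

```text
w3 ztop 0.08989225511697538 circ ((0.6082636117935181, -0.0231382604688406), 0.03864112123847008)
fit [ 0.60843809 -0.02316958] 0.03823328846782215
slot n 52 0.9782492656662093 yaw -3.2567098105163397
 side -3.7829264814959385 32 21.983561475169562
 side -1.5954350155429327 20 15.054564330562044
arc 21 yaw+1.2rad -5.724657314278959
bore 377 ((0.6082040071487427, -0.023261260241270065), 0.01667976938188076) 0.08501932422178882
```

Request:
step_arm --pt "-0.015 0.045 0 0 0 0 0.04" --pt "-0.02 0.045 0 0 0 0 0.04" --pt "-0.02 0.045 0 0 0 0 0.04" --pt "-0.02 0.045 0 0 0 0 0.04" --pt "-0.02 0.045 0 0 0 0 0.04" --pt "-0.02 0.045 0 0 0 0 0.04" --pt "-0.012 0.04 0 0 0 0 0.04" --pt "-0.01 0.03 0 0 0 0 0.04"

```text
t: 3.45
eef_pos: [0.4547, 0.3111, 0.3012]
tool_rot: [-3.108, -0.46, -0.001]
ft_force: [-0.1, -0.3, -0.0]
finger_gap: 0.0401
```

```bash
cat > vial.py <<'E'
from h import *
def vials(t):
    p,d,m,s=pickle.load(open(t+'.pkl','rb')); c=cloud(m,d); h=cv2.cvtColor(p,cv2.COLOR_RGB2HSV); out={}
    for n,lo,hi,g in (('blue',(90,100,80),(112,255,255),(.46,.313)),('purple',(128,100,40),(150,255,255),(.478,.246)),('purple2',(128,100,40),(150,255,255),(.403,.295)),('white',(0,0,150),(179,60,255),(.586,.255))):
        k=(cv2.inRange(h,lo,hi)>0)&(np.linalg.norm(c[...,:2]-g,axis=-1)<.03)&(c[...,2]>.02)
        if k.sum()<20: continue
        P=c[k]; T=P[P[:,2]>np.percentile(P[:,2],95)-.003]
        print(t,n,k.sum(),'topz',np.median(T[:,2]),'circ',cv2.minEnclosingCircle(T[:,:2].astype(np.float32)))
E
python3 - <<'E'
from vial import *
p,d,m,s=wr('w4'); print(s['eef_pos'],s['qvel'].round(3)); vials('w3'); vials('w4')
E
```

```text
[0.45474256 0.31107618 0.30118114] [ 0.568  0.199 -0.189 -0.01  -0.008  0.574]
w3 purple 643 topz 0.04743919761353016 circ ((0.4806182086467743, 0.24598315358161926), 0.010457567870616913)
w3 purple2 296 topz 0.040899714727174186 circ ((0.4077081084251404, 0.28739213943481445), 0.007319014053791761)
w3 white 373 topz 0.04732868320834757 circ ((0.5860186219215393, 0.2542775869369507), 0.010394173674285412)
w4 blue 317 topz 0.04745758884658663 circ ((0.46365851163864136, 0.31166189908981323), 0.010280230082571507)
w4 purple 424 topz 0.04738943530621381 circ ((0.48026755452156067, 0.24673351645469666), 0.010420730337500572)
w4 purple2 419 topz 0.04748162346618931 circ ((0.4065621495246887, 0.2945217192173004), 0.01044677384197712)
w4 white 530 topz 0.047320418764699224 circ ((0.5858336091041565, 0.2552816569805145), 0.01030325423926115)
```

Request:
step_arm --pt "0.008 0.001 0 0 0 0 0.04" --pt "0 0 -0.04 0 0 0 0.04" --pt "0 0 -0.04 0 0 0 0.04" --pt "0 0 -0.04 0 0 0 0.04" --pt "0 0 -0.03 0 0 0 0.04" --pt "0 0 0 0 0 0 0.04" --pt "0 0 0 0 0 0 0.04" --pt "0 0 0 0 0 0 0.04"

```text
t: 4.3
eef_pos: [0.4656, 0.3113, 0.1535]
tool_rot: [-3.107, -0.459, -0.007]
ft_force: [-0.2, -0.1, 0.4]
finger_gap: 0.04
```

Run:
```python
from vial import *
p,d,m,s=wr('w5'); print(s['eef_pos'],s['tool_rot'],s['qvel'].round(3)); vials('w5'); save('w5c.png',p)
```

```text
[0.46558524 0.3113101  0.15347636] [-3.10691956 -0.45912945 -0.00674461] [ 0.012 -0.008 -0.005 -0.002 -0.003  0.002]
w5 blue 746 topz 0.04749400215719783 circ ((0.4637822210788727, 0.3119369149208069), 0.010453207418322563)
w5 purple 1088 topz 0.04749257955544689 circ ((0.4806666970252991, 0.24718128144741058), 0.010650798678398132)
w5 purple2 1029 topz 0.04751937918076604 circ ((0.40676355361938477, 0.29478785395622253), 0.010607886128127575)
w5 white 1519 topz 0.047226444135682555 circ ((0.585957944393158, 0.25513768196105957), 0.010436300188302994)
```

View pics/w5c.png

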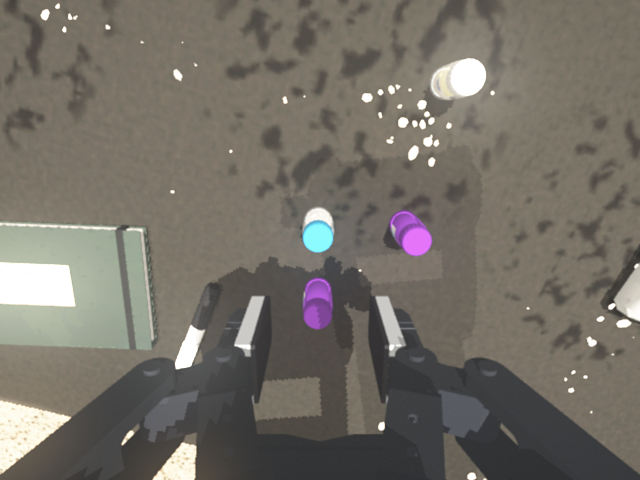

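Blue vial cap is at (318,235), centred between the fingers, with purple vials at (318,303) and (412,233), both clear of them. Descending to grip.

Request:
step_arm --pt "-0.002 0.0005 -0.04 0 0 0 0.04" --pt "0 0 -0.04 0 0 0 0.04" --pt "0 0 -0.035 0 0 0 0.04" --pt "0 0 -0.0155 0 0 0 0.04" --pt "0 0 0 0 0 0 0.04" --pt "0 0 0 0 0 0 0.015" --pt "0 0 0 0 0 0 0.015" --pt "0 0 0 0 0 0 0.015" --force 30

```text
t: 5.15
eef_pos: [0.4634, 0.3128, 0.0227]
tool_rot: [-3.106, -0.461, -0.007]
ft_force: [0.4, 0.1, 4.0]
finger_gap: 0.0207
```

Request:
step_arm --pt "0 0 0 0 0 0 0.015" --pt "0 0 0.03 0 0 0 0.015" --pt "0 0 0.04 0 0 0 0.015" --pt "0 0 0.04 0 0 0 0.015" --pt "0 0 0.03 0 0 0 0.015" --pt "0 0 0 0 0 0 0.015" --pt "0 0 0 0 0 0 0.015" --pt "0 0 0 0 0 0 0.015"

```text
t: 5.95
eef_pos: [0.4606, 0.3116, 0.159]
tool_rot: [3.107, 0.461, -0.004]
ft_force: [0.4, 0.1, -0.4]
finger_gap: 0.0209
```

Run:
```python
from h import *
p,d,m,s=wr('w6'); c=cloud(m,d); print(s['eef_pos'],s['tool_rot'],s['finger_gap'])
h=cv2.cvtColor(p,cv2.COLOR_RGB2HSV)
k=(cv2.inRange(h,(90,100,80),(112,255,255))>0)&(np.linalg.norm(c[...,:2]-[.4638,.3119],axis=-1)<.03)&(c[...,2]>.1)
P=c[k];T=P[P[:,2]>np.percentile(P[:,2],95)-.003];print(k.sum(),np.median(T[:,2]),cv2.minEnclosingCircle(T[:,:2].astype(np.float32)))
```

```text
[0.46055784 0.31157217 0.15897822] [ 3.10693172  0.46124043 -0.00380625] 0.020917965001600747
2898 0.18371414969439664 ((0.4616175591945648, 0.31150364875793457), 0.01071864366531372)
```

Request:
step_arm --pt "0.005 -0.02 0.02 0 0 0 0.015" --pt "0.02 -0.04 0 0 0 0 0.015" --pt "0.02 -0.045 0 0 0 0 0.015" --pt "0.02 -0.045 0 0 0 0 0.015" --pt "0.02 -0.045 0 0 0 0 0.015" --pt "0.02 -0.045 0 0 0 0 0.015" --pt "0.02 -0.045 0 0 0 0 0.015" --pt "0.015 -0.03 0 0 0 0 0.015"

```text
t: 6.8
eef_pos: [0.6015, -0.0059, 0.1786]
tool_rot: [-3.107, -0.458, 0.004]
ft_force: [0.9, 0.0, 0.1]
finger_gap: 0.0204
```

Request:
step_arm --pt "0.005 -0.015 0 0 0 0 0.015" --pt "0 0 0 0 0 0 0.015" --pt "0 0 0 0 0 0 0.015" --pt "0 0 0 0 0 0 0.015" --pt "0 0 0 0 0 0 0.015" --pt "0 0 0 0 0 0 0.015" --pt "0 0 0 0 0 0 0.015" --pt "0 0 0 0 0 0 0.015"

```text
t: 7.6
eef_pos: [0.6065, -0.0177, 0.1804]
tool_rot: [3.107, 0.462, 0.0]
ft_force: [0.6, -0.7, -0.5]
finger_gap: 0.0204
```

```bash
cat >> vial.py <<'E'
def held(t):
    p,d,m,s=wr(t); c=cloud(m,d); print(s['eef_pos'],s['tool_rot'],s['finger_gap'],s['qvel'].round(3))
    h=cv2.cvtColor(p,cv2.COLOR_RGB2HSV)
    k=(cv2.inRange(h,(90,100,80),(112,255,255))>0)&(np.linalg.norm(c[...,:2]-s['eef_pos'][:2],axis=-1)<.03)&(c[...,2]>.1)
    P=c[k];T=P[P[:,2]>np.percentile(P[:,2],95)-.003];print('vial top',k.sum(),np.median(T[:,2]),cv2.minEnclosingCircle(T[:,:2].astype(np.float32)))
E
python3 - <<'E'
from vial import *
from col import collar
held('w7')
try: collar('w7',(.608,-.023))
except Exception as e: print(e)
E
```

```text
[ 0.60646105 -0.01770755  0.1804488 ] [3.10738795e+00 4.62067299e-01 2.01668924e-04] 0.02044182496108759 [-0.004  0.002 -0.001 -0.    -0.001 -0.001]
vial top 2828 0.20517852073336817 ((0.6075043082237244, -0.017392978072166443), 0.010692579671740532)
w7 ztop 0.08991957050381301 circ ((0.6085939407348633, -0.023231372237205505), 0.038775015622377396)
fit [ 0.60904341 -0.02296555] 0.03805216549503445
slot n 233 0.924622771828582 yaw -7.140134641639968
 side -5.451036758032898 181 24.36977704429334
 side -17.761245924784287 45 11.574307865963135
arc 87 yaw+1.2rad -5.52485886392441
bore 764 ((0.6087419986724854, -0.02309223636984825), 0.016742128878831863) 0.08509713547575595
```

Request:
step_arm --pt "0.001 -0.0057 0 0 0 0 0.015" --pt "0 0 0 0 0 0 0.015" --pt "0 0 -0.03 0 0 0 0.015" --pt "0 0 -0.03 0 0 0 0.015" --pt "0 0 -0.005 0 0 0 0.015" --pt "0 0 -0.005 0 0 0 0.015" --pt "0 0 0 0 0 0 0.015" --pt "0 0 0 0 0 0 0.015"

```text
t: 8.45
eef_pos: [0.6086, -0.024, 0.112]
tool_rot: [3.107, 0.461, 0.004]
ft_force: [0.1, -0.7, -0.1]
finger_gap: 0.02
```

Run:
```python
from vial import *
held('w8'); print(status.observe()['ft_force'])
```

```text
[ 0.60857949 -0.02397926  0.11196802] [3.10656994 0.46122642 0.0039557 ] 0.020001429559039573 [ 0.001 -0.005  0.    -0.002 -0.    -0.001]
vial top 2787 0.13672583413903083 ((0.6098789572715759, -0.023745443671941757), 0.010361805558204651)
[ 0.62577212  0.47632064 -1.06390882]
```

Request:
step_arm --pt "-0.0012 0.0006 0 0 0 0 0.015" --pt "0 0 0 0 0 0 0.015" --pt "0 0 -0.004 0 0 0 0.015" --pt "0 0 -0.005 0 0 0 0.015" --pt "0 0 -0.005 0 0 0 0.015" --pt "0 0 -0.004 0 0 0 0.015" --pt "0 0 0 0 0 0 0.015" --pt "0 0 0 0 0 0 0.015"

```text
t: 9.3
eef_pos: [0.6062, -0.0231, 0.0921]
tool_rot: [-3.107, -0.461, 0.001]
ft_force: [0.1, 0.7, 0.2]
finger_gap: 0.0208
```

Run:
```python
from vial import *
held('w9'); print(status.observe()['ft_force'])
```

```text
[ 0.60619279 -0.02305782  0.09206862] [-3.10730470e+00 -4.61382360e-01  7.25032581e-04] 0.020755363877055625 [-0.002 -0.006 -0.002 -0.002  0.006 -0.   ]
vial top 2776 0.11680059591476455 ((0.6073107719421387, -0.022694451734423637), 0.010518350638449192)
[0.20042686 0.61759117 0.57300974]
```

Request:
step_arm --pt "0 0 0 0 0 0 0.036" --pt "0 0 0 0 0 0 0.036" --pt "0 0 0 0 0 0 0.036" --pt "0 0 0.03 0 0 0 0.036" --pt "0 0 0.04 0 0 0 0.036" --pt "0 0 0.04 0 0 0 0.036" --pt "0 0 0.04 0 0 0 0.036" --pt "0 0 0 0 0 0 0.036"

```text
t: 10.15
eef_pos: [0.6097, -0.0238, 0.2503]
tool_rot: [3.103, 0.461, 0.019]
ft_force: [-0.2, 0.2, 0.4]
finger_gap: 0.0357
```

Run:
```python
from vial import *
held('w10'); 
from col import collar
collar('w10',(.6085,-.023))
p=pickle.load(open('w10.pkl','rb'))[0]; save('w10c.png',p[100:420,150:500])
```

```text
[ 0.6097056  -0.02383111  0.25025811] [3.10263574 0.46094681 0.01923464] 0.03573035471491057 [-0.001  0.05   0.077 -0.002 -0.04  -0.   ]
vial top 517 0.11346122171647127 ((0.6071869134902954, -0.023346390575170517), 0.01014896109700203)
w10 ztop 0.08989484341222492 circ ((0.6082708835601807, -0.022939031943678856), 0.03882032632827759)
fit [ 0.60855089 -0.02307256] 0.03829403723109827
slot n 108 0.9728530503404489 yaw -6.733825282166408
 side -8.087533277321048 81 23.06433181111265
 side -5.500750692011951 27 22.318570163363358
arc 39 yaw+1.2rad -5.633248417327767
bore 376 ((0.6086003184318542, -0.023164823651313782), 0.016584746539592743) 0.08508006300494447
```

View pics/w10c.png

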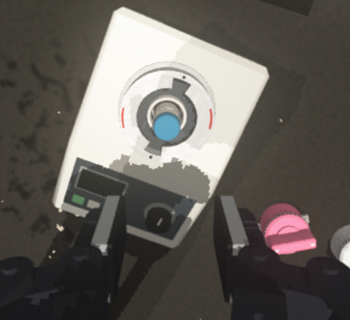

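The vial is seated, with its top at z≈0.114 against 0.114 expected; it shows at (166,127) in the crop, inside the bore. Next, over to the cap, turning the tool half a turn so the later clockwise turn stays within the last joint's range.

Request:
step_arm --pt "-0.01 -0.025 0 0 0 0.146 0.04" --pt "-0.01 -0.025 0 0 0 0.146 0.04" --pt "-0.01 -0.025 0 0 0 0.146 0.04" --pt "-0.01 -0.025 0 0 0 0.146 0.04" --pt "-0.01 -0.025 0 0 0 0.146 0.04" --pt "-0.01 -0.025 0 0 0 0.146 0.04" --pt "-0.01 -0.025 0 0 0 0.146 0.04" --pt "-0.01 -0.025 0 0 0 0.146 0.04"

```text
t: 11.0
eef_pos: [0.525, -0.2236, 0.2405]
tool_rot: [-2.33, -2.103, 0.001]
ft_force: [0.2, 0.3, 0.1]
finger_gap: 0.0399
```

Request:
step_arm --pt "-0.01 -0.025 0 0 0 0.146 0.04" --pt "-0.01 -0.025 0 0 0 0.146 0.04" --pt "-0.005 -0.004 0 0 0 0.146 0.04" --pt "0 0 0 0 0 0.146 0.04" --pt "0 0 0 0 0 0.146 0.04" --pt "0 0 0 0 0 0.146 0.04" --pt "0 0 0 0 0 0.146 0.04" --pt "0 0 0 0 0 0.146 0.04"

```text
t: 11.8
eef_pos: [0.5005, -0.2766, 0.2404]
tool_rot: [-0.784, -3.039, -0.002]
ft_force: [0.1, -1.0, -0.4]
finger_gap: 0.0398
```

Request:
step_arm --pt "0 0 0 0 0 0.146 0.04" --pt "0 0 0 0 0 0.146 0.04" --pt "0 0 0 0 0 0.146 0.04" --pt "0 0 0 0 0 0.14 0.04" --pt "0 0 0 0 0 0 0.04" --pt "0 0 0 0 0 0 0.04" --pt "0 0 0 0 0 0 0.04" --pt "0 0 0 0 0 0 0.04"

```text
t: 12.6
eef_pos: [0.5012, -0.2771, 0.2421]
tool_rot: [0.104, -3.14, -0.0]
ft_force: [-1.3, -0.2, -0.1]
finger_gap: 0.0398
```

```bash
cat > cap.py <<'E'
from h import *
def tool(s):
    T=R.from_rotvec(s['tool_rot']).as_matrix(); print('tcp',s['eef_pos'].round(4),'yaw',round(np.degrees(np.arctan2(T[1,0],T[0,0])),2),'tilt',np.degrees(T[:2,2]).round(2),'gap',s['finger_gap'],'F',s['ft_force'].round(1),'q',s['joints'].round(2),'qd',abs(s['qvel']).max().round(3))
def wing(t,zoff=0,take=True):
    if take: wr(t)
    p,d,m,s=pickle.load(open(t+'.pkl','rb')); c=cloud(m,d); tool(s)
    h=cv2.cvtColor(p,cv2.COLOR_RGB2HSV); k=(cv2.inRange(h,(103,130,80),(125,255,255))>0)&(np.linalg.norm(c[...,:2]-s['eef_pos'][:2],axis=-1)<.05)
    P=c[k]; T=P[(P[:,2]>.046+zoff)&(P[:,2]<.06+zoff)]
    u=np.linalg.svd(T[:,:2]-T[:,:2].mean(0),full_matrices=False)[2][0]
    r=cv2.minAreaRect(T[:,:2].astype(np.float32)); print('wing',len(T),np.round(r[0],4),np.round(r[1],4),'rect',r[2],'pca yaw',np.degrees(np.arctan2(u[1],u[0])),'ztop',np.percentile(T[:,2],90))
E
python3 -c "
from cap import *
wing('w11')"
```

```text
tcp [ 0.5012 -0.2771  0.2421] yaw -176.22 tilt [-0.02  0.01] gap 0.03984263737599272 F [-1.3 -0.2 -0.1] q [-0.7   0.06  1.75 -0.    1.34 -2.34] qd 0.006
wing 606 [ 0.5047 -0.2781] [0.0457 0.0116] rect 4.02899694442749 pca yaw 4.269074092066436 ztop 0.05224200464718415
```

Request:
step_arm --pt "0.0036 -0.001 -0.04 0 0 0.009 0.04" --pt "0 0 -0.05 0 0 0 0.04" --pt "0 0 -0.05 0 0 0 0.04" --pt "0 0 -0.03 0 0 0 0.04" --pt "0 0 0 0 0 0 0.04" --pt "0 0 0 0 0 0 0.04" --pt "0 0 0 0 0 0 0.04" --pt "0 0 0 0 0 0 0.04"

```text
t: 13.45
eef_pos: [0.5064, -0.2793, 0.0751]
tool_rot: [-0.119, 3.136, -0.005]
ft_force: [0.0, -0.2, 1.0]
finger_gap: 0.0402
```

```bash
python3 -c "
from cap import *
wing('w12')"
```

```text
tcp [ 0.5064 -0.2793  0.0751] yaw -175.64 tilt [ 0.21 -0.18] gap 0.040227191778682024 F [ 0.  -0.2  1. ] q [-0.7   0.27  1.84 -0.    1.03 -2.35] qd 0.011
wing 326 [ 0.5057 -0.2778] [0.0451 0.0117] rect 4.752297401428223 pca yaw 5.887848177415701 ztop 0.05165730116846247
```

Request:
step_arm --pt "-0.0012 0.001 -0.02 0 0 0 0.04" --pt "0 0 -0.0155 0 0 0 0.04" --pt "0 0 -0.006 0 0 0 0.04" --pt "0 0 0 0 0 0 0.04" --pt "0 0 0 0 0 0 0.005" --pt "0 0 0 0 0 0 0.005" --pt "0 0 0 0 0 0 0.005" --pt "0 0 0 0 0 0 0.005" --force 70

```text
t: 14.3
eef_pos: [0.5044, -0.2777, 0.0319]
tool_rot: [-0.12, 3.138, -0.002]
ft_force: [-0.4, 0.8, 4.0]
finger_gap: 0.0106
```

Request:
step_arm --pt "0 0 0 0 0 0 0.005" --pt "0 0 0 0 0 0 0.005" --pt "0 0 0.03 0 0 0 0.005" --pt "0 0 0.04 0 0 0 0.005" --pt "0 0 0.04 0 0 0 0.005" --pt "0 0 0.04 0 0 0 0.005" --pt "0 0 0 0 0 0 0.005" --pt "0 0 0 0 0 0 0.005"

```text
t: 15.1
eef_pos: [0.5037, -0.2771, 0.1811]
tool_rot: [-0.12, 3.139, -0.001]
ft_force: [-0.1, -0.2, -1.4]
finger_gap: 0.0104
```

```bash
python3 -c "
from cap import *
s=status.observe(); tool(s); wing('w13',s['eef_pos'][2]-.0335)
p=pickle.load(open('w13.pkl','rb'))[0]; save('w13c.png',p)"
```

```text
tcp [ 0.5037 -0.2771  0.1811] yaw -175.63 tilt [ 0.04 -0.03] gap 0.010419282198304451 F [-0.1 -0.2 -1.4] q [-0.7   0.12  1.8  -0.    1.22 -2.35] qd 0.042
tcp [ 0.5037 -0.2771  0.1811] yaw -175.63 tilt [ 0.04 -0.03] gap 0.010419282198304451 F [-0.1 -0.2 -1.4] q [-0.7   0.12  1.8  -0.    1.22 -2.35] qd 0.042
wing 3255 [ 0.5044 -0.2775] [0.0463 0.0119] rect 3.768913984298706 pca yaw 4.3761307618053 ztop 0.20153968558406846
```

View pics/w13c.png

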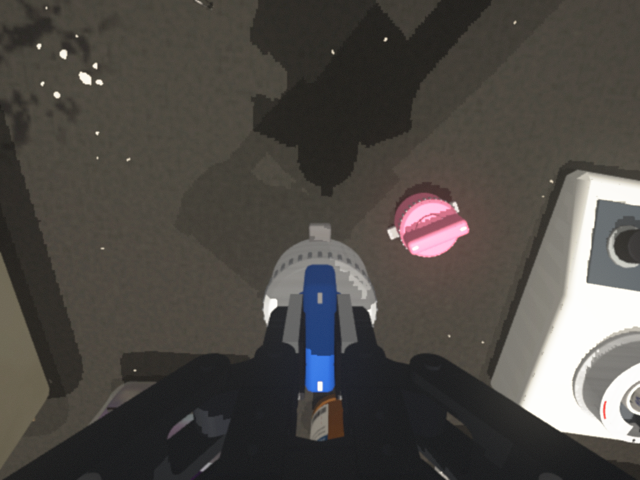

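The cap is held level and aligned (wing at (320,330), lug at (319,230)). Moving it over the mill.

Request:
step_arm --pt "0.008 0.02 0 0 0 -0.03 0.005" --pt "0.015 0.035 0 0 0 -0.03 0.005" --pt "0.015 0.04 0 0 0 -0.03 0.005" --pt "0.015 0.04 0 0 0 -0.03 0.005" --pt "0.018 0.04 0 0 0 -0.03 0.005" --pt "0.015 0.04 0 0 0 -0.022 0.005" --pt "0.01 0.025 0 0 0 0 0.005" --pt "0.008 0.0145 0 0 0 0 0.005"

```text
t: 15.95
eef_pos: [0.6066, -0.0201, 0.1779]
tool_rot: [-0.147, -3.133, -0.002]
ft_force: [-0.6, -0.8, -0.9]
finger_gap: 0.0102
```

Request:
step_arm --pt "0 0 0 0 0 0 0.005" --pt "0 0 0 0 0 0 0.005" --pt "0 0 0 0 0 0 0.005" --pt "0 0 0 0 0 0 0.005" --pt "0 0 0 0 0 0 0.005" --pt "0 0 0 0 0 0 0.005" --pt "0 0 0 0 0 0 0.005" --pt "0 0 0 0 0 0 0.005"

```text
t: 16.75
eef_pos: [0.6077, -0.0227, 0.1809]
tool_rot: [0.151, 3.138, -0.0]
ft_force: [-0.1, -0.1, -1.9]
finger_gap: 0.0104
```

```bash
python3 -c "
from cap import *
s=status.observe(); wing('w14',s['eef_pos'][2]-.0315)
from col import collar
collar('w14',(.6085,-.023))"
```

```text
tcp [ 0.6077 -0.0227  0.1809] yaw 174.5 tilt [ 0.01 -0.  ] gap 0.010370375181617913 F [-0.1 -0.1 -1.9] q [-0.22  0.2   1.71  0.    1.23 -1.7 ] qd 0.003
wing 2746 [ 0.6089 -0.0233] [0.0112 0.0447] rect 85.2574234008789 pca yaw -4.671130352333789 ztop 0.20136095088791378
w14 ztop 0.08961643911486827 circ ((0.608244001865387, -0.022879812866449356), 0.03864119574427605)
fit [ 0.60831679 -0.0230108 ] 0.038333771234201286
slot n 569 0.6780026482430747 yaw -8.101382302512432
 side -8.655348059912928 267 46.336332667065676
 side -5.855428428539628 197 26.663897533930143
arc 71 yaw+1.2rad -5.844754004210736
bore 425 ((0.6073795557022095, -0.022978786379098892), 0.016206344589591026) 0.08486891216307133
```

Request:
step_arm --pt "0 0 -0.02 0 0 0 0.005" --pt "0 0 -0.02 0 0 0 0.005" --pt "0 0 -0.01 0 0 0 0.005" --pt "0 0 -0.004 0 0 0 0.005" --pt "0 0 0 0 0 0 0.005" --pt "0 0 0 0 0 0 0.005" --pt "0 0 0 0 0 0 0.005" --pt "0 0 0 0 0 0 0.005"

```text
t: 17.6
eef_pos: [0.6082, -0.0227, 0.1277]
tool_rot: [0.15, 3.137, -0.0]
ft_force: [-1.4, -0.0, -0.2]
finger_gap: 0.01
```

```bash
python3 -c "
from cap import *
s=status.observe(); wing('w15',s['eef_pos'][2]-.0315)
p=pickle.load(open('w15.pkl','rb'))[0]; save('w15c.png',p[150:430,140:500])
s=status.observe(); tool(s)"
```

```text
tcp [ 0.6082 -0.0227  0.1277] yaw 174.52 tilt [ 0.08 -0.02] gap 0.010033896410155391 F [-1.4 -0.  -0.2] q [-0.22  0.26  1.74 -0.    1.14 -1.7 ] qd 0.003
wing 2952 [ 0.6087 -0.0232] [0.0112 0.0459] rect 85.05020904541016 pca yaw -4.864916487007424 ztop 0.14812601701545028
tcp [ 0.6081 -0.0227  0.1275] yaw 174.51 tilt [ 0.06 -0.01] gap 0.010348243218243734 F [-0.7 -0.2 -0.6] q [-0.22  0.26  1.74  0.    1.14 -1.7 ] qd 0.003
```

View pics/w15c.png

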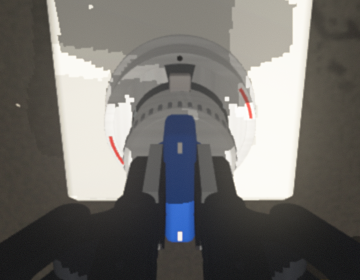

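The lug is centred over the slot at (179,80). Pressing down in small steps.

Request:
step_arm --pt "0 0 -0.002 0 0 0 0.005" --pt "0 0 -0.002 0 0 0 0.005" --pt "0 0 -0.002 0 0 0 0.005" --pt "0 0 -0.002 0 0 0 0.005" --pt "0 0 -0.001 0 0 0 0.005" --pt "0 0 0 0 0 0 0.005" --pt "0 0 0 0 0 0 0.005" --pt "0 0 0 0 0 0 0.005"

```text
t: 18.45
eef_pos: [0.608, -0.0227, 0.1182]
tool_rot: [0.15, 3.137, -0.0]
ft_force: [-0.2, 0.3, 4.3]
finger_gap: 0.0106
```

Request:
step_arm --pt "0 0 -0.002 0 0 0 0.005" --pt "0 0 -0.002 0 0 0 0.005" --pt "0 0 -0.002 0 0 0 0.005" --pt "0 0 -0.002 0 0 0 0.005" --pt "0 0 -0.002 0 0 0 0.005" --pt "0 0 0 0 0 0 0.005" --pt "0 0 0 0 0 0 0.005" --pt "0 0 0 0 0 0 0.005"

```text
t: 19.25
eef_pos: [0.6082, -0.0227, 0.1087]
tool_rot: [0.15, 3.137, -0.0]
ft_force: [-1.7, 0.3, 8.1]
finger_gap: 0.0103
```

```bash
python3 -c "
from cap import *
s=status.observe(); wing('w16',s['eef_pos'][2]-.0315); s=status.observe(); tool(s);print(s['torque'])"
```

```text
tcp [ 0.6082 -0.0227  0.1087] yaw 174.51 tilt [ 0.06 -0.01] gap 0.010309119624589323 F [-1.7  0.3  8.1] q [-0.22  0.29  1.75 -0.    1.11 -1.7 ] qd 0.002
wing 3108 [ 0.6089 -0.0231] [0.0112 0.0465] rect 84.620849609375 pca yaw -5.471971848288616 ztop 0.12911194601659415
tcp [ 0.6081 -0.0227  0.1087] yaw 174.51 tilt [ 0.05 -0.01] gap 0.010413219601666216 F [-1.1 -0.5  7.8] q [-0.22  0.29  1.75 -0.    1.11 -1.7 ] qd 0.002
[ 0.14462905  0.41132656 -0.00168366]
```

Wing top says the rim is at ≈77.5 mm, under the lip and above the track floor. Turning clockwise, short of the arc for now.

Request:
step_arm --pt "0 0 0 0 0 -0.04 0.005" --pt "0 0 0 0 0 -0.06 0.005" --pt "0 0 0 0 0 -0.06 0.005" --pt "0.0001 0.0001 0 0 0 -0.06 0.005" --pt "0.0001 0 0 0 0 -0.06 0.005" --pt "0.0001 0 0 0 0 -0.06 0.005" --pt "0 0 0 0 0 0 0.005" --pt "0 0 0 0 0 0 0.005"

```text
t: 20.1
eef_pos: [0.6088, -0.0228, 0.1089]
tool_rot: [0.679, 3.065, -0.0]
ft_force: [-1.0, -0.3, 7.3]
finger_gap: 0.0103
```

```bash
python3 -c "
from cap import *
s=status.observe(); tool(s);print(s['torque'])"
```

```text
tcp [ 0.6088 -0.0228  0.1089] yaw 155.02 tilt [ 0.12 -0.03] gap 0.010327174148789904 F [-1.  -0.3  7.3] q [-0.22  0.29  1.75 -0.    1.11 -1.36] qd 0.001
[-0.02609733  0.18243012 -0.03076884]
```

Request:
step_arm --pt "0 0 0 0 0 -0.08 0.005" --pt "0 0 0 0 0 -0.1 0.005" --pt "0 0.0001 0 0 0 -0.1 0.005" --pt "0 0.0001 0 0 0 -0.1 0.005" --pt "0 0.0001 0 0 0 -0.1 0.005" --pt "0 0 0 0 0 -0.06 0.005" --pt "0 0 0 0 0 0 0.005" --pt "0 0 0 0 0 0 0.005"

```text
t: 20.9
eef_pos: [0.609, -0.0225, 0.109]
tool_rot: [1.472, 2.773, 0.001]
ft_force: [-0.6, -0.6, 7.5]
finger_gap: 0.0103
```

Request:
step_arm --pt "0 0 0.0005 0 0 0 0.005" --pt "0 0 0.0005 0 0 0 0.005" --pt "0 0 0.0003 0 0 0 0.005" --pt "0 0 0 0 0 0 0.005" --pt "0 0 0 0 0 0 0.005" --pt "0 0 0 0 0 0 0.005" --pt "0 0 0 0 0 0 0.005" --pt "0 0 0 0 0 0 0.005"

```text
t: 21.7
eef_pos: [0.609, -0.0225, 0.1102]
tool_rot: [1.472, 2.773, 0.001]
ft_force: [-0.3, -0.1, 7.9]
finger_gap: 0.0105
```

```bash
python3 -c "
from cap import *
s=status.observe(); tool(s);print(s['torque'])"
```

```text
tcp [ 0.609  -0.0225  0.1102] yaw 124.08 tilt [ 0.15 -0.04] gap 0.010455318573796116 F [-0.3 -0.1  7.9] q [-0.22  0.29  1.75 -0.    1.11 -0.82] qd 0.002
[0.00264111 0.06788848 0.01129076]
```

Request:
step_arm --pt "0 0 0.0004 0 0 0 0.005" --pt "0 0 0 0 0 0 0.005" --pt "0 0 0 0 0 0 0.005" --pt "0 0 0 0 0 0 0.005" --pt "0 0 0 0 0 0 0.005" --pt "0 0 0 0 0 0 0.005" --pt "0 0 0 0 0 0 0.005" --pt "0 0 0 0 0 0 0.005"

```text
t: 22.5
eef_pos: [0.609, -0.0225, 0.1106]
tool_rot: [1.472, 2.773, 0.001]
ft_force: [-0.3, 0.3, 7.0]
finger_gap: 0.0106
```

Request:
step_arm --pt "0 0 0.0004 0 0 0 0.005" --pt "0 0 0 0 0 0 0.005" --pt "0 0 0 0 0 0 0.005" --pt "0 0 0 0 0 0 0.005" --pt "0 0 0 0 0 0 0.005" --pt "0 0 0 0 0 0 0.005" --pt "0 0 0 0 0 0 0.005" --pt "0 0 0 0 0 0 0.005"

```text
t: 23.3
eef_pos: [0.609, -0.0225, 0.1108]
tool_rot: [1.472, 2.773, 0.001]
ft_force: [-0.7, 0.7, 6.8]
finger_gap: 0.0106
```

Request:
step_arm --pt "0 0 0.0006 0 0 0 0.005" --pt "0 0 0 0 0 0 0.005" --pt "0 0 0 0 0 0 0.005" --pt "0 0 0 0 0 0 0.005" --pt "0 0 0 0 0 0 0.005" --pt "0 0 0 0 0 0 0.005" --pt "0 0 0 0 0 0 0.005" --pt "0 0 0 0 0 0 0.005"

```text
t: 24.1
eef_pos: [0.6083, -0.0223, 0.1108]
tool_rot: [1.472, 2.774, 0.0]
ft_force: [3.1, -1.2, 5.1]
finger_gap: 0.0105
```

Lip found at TCP z≈0.1108. Adding a slight upward bias and feeling along in small turns.

Request:
step_arm --pt "0 0 0.0004 0 0 0 0.005" --pt "0 0 0.0004 0 0 0 0.005" --pt "0 0 0 0 0 -0.02 0.005" --pt "0 0 0 0 0 -0.02 0.005" --pt "0 0 0 0 0 -0.02 0.005" --pt "0 0 0 0 0 0 0.005" --pt "0 0 0 0 0 0 0.005" --pt "0 0 0 0 0 0 0.005"

```text
t: 24.9
eef_pos: [0.6075, -0.022, 0.1109]
tool_rot: [-1.555, -2.728, 0.0]
ft_force: [2.2, -0.7, 0.9]
finger_gap: 0.0104
```

```bash
python3 -c "
from cap import *
s=status.observe(); tool(s);print(s['torque'])"
```

```text
tcp [ 0.6075 -0.022   0.1109] yaw 120.65 tilt [-0.07  0.02] gap 0.010386246169745934 F [ 2.2 -0.7  0.9] q [-0.22  0.28  1.75  0.    1.11 -0.76] qd 0.002
[-0.14086655 -0.34033531 -0.04165714]
```

Request:
step_arm --pt "0 0 0 0 0 -0.02 0.005" --pt "0 0 0 0 0 -0.02 0.005" --pt "0 0 0 0 0 0 0.005" --pt "0 0 0 0 0 0 0.005" --pt "0 0 0 0 0 -0.02 0.005" --pt "0 0 0 0 0 0 0.005" --pt "0 0 0 0 0 0 0.005" --pt "0 0 0 0 0 0 0.005"

```text
t: 25.7
eef_pos: [0.6076, -0.0221, 0.111]
tool_rot: [-1.636, -2.681, 0.0]
ft_force: [0.0, 0.3, -0.4]
finger_gap: 0.0102
```

Request:
step_arm --pt "0 0 0 0 0 -0.02 0.005" --pt "0 0 0 0 0 -0.02 0.005" --pt "0 0 0 0 0 -0.01 0.005" --pt "0 0 0 0 0 0 0.005" --pt "0 0 0 0 0 0 0.005" --pt "0 0 0 0 0 0 0.005" --pt "0 0 0 0 0 0 0.005" --pt "0 0 0 0 0 0 0.005"

```text
t: 26.5
eef_pos: [0.6077, -0.0221, 0.1111]
tool_rot: [-1.702, -2.639, 0.0]
ft_force: [0.3, 0.5, -1.4]
finger_gap: 0.0102
```

Request:
step_arm --pt "0 0 0 0 0 -0.02 0.005" --pt "0 0 0 0 0 -0.02 0.005" --pt "0 0 0 0 0 -0.01 0.005" --pt "0 0 0 0 0 0 0.005" --pt "0 0 0 0 0 0 0.005" --pt "0 0 0 0 0 0 0.005" --pt "0 0 0 0 0 0 0.005" --pt "0 0 0 0 0 0 0.005"

```text
t: 27.3
eef_pos: [0.6078, -0.0222, 0.1112]
tool_rot: [-1.768, -2.596, 0.0]
ft_force: [-2.0, 0.7, -3.2]
finger_gap: 0.0104
```

Request:
step_arm --pt "0 0 -0.0003 0 0 -0.02 0.005" --pt "0 0 0 0 0 -0.02 0.005" --pt "0 0 0 0 0 -0.01 0.005" --pt "0 0 0 0 0 0 0.005" --pt "0 0 0 0 0 0 0.005" --pt "0 0 0 0 0 0 0.005" --pt "0 0 0 0 0 0 0.005" --pt "0 0 0 0 0 0 0.005"

```text
t: 28.1
eef_pos: [0.6082, -0.0223, 0.1113]
tool_rot: [1.833, 2.551, 0.0]
ft_force: [-2.6, 1.0, 1.4]
finger_gap: 0.0101
```

```bash
python3 -c "
from cap import *
s=status.observe(); tool(s);print(s['torque']); wing('w17',s['eef_pos'][2]-.0315)"
```

```text
tcp [ 0.6082 -0.0223  0.1113] yaw 108.62 tilt [ 0.02 -0.01] gap 0.010058296444061542 F [-2.6  1.   1.4] q [-0.22  0.28  1.75 -0.    1.11 -0.55] qd 0.002
[-0.00459189  0.49081022  0.04498412]
tcp [ 0.6082 -0.0223  0.1113] yaw 108.62 tilt [ 0.02 -0.01] gap 0.010058296444061542 F [-2.6  1.   1.4] q [-0.22  0.28  1.75 -0.    1.11 -0.55] qd 0.002
wing 3041 [ 0.6084 -0.0228] [0.0117 0.0459] rect 18.261795043945312 pca yaw -71.05018599576132 ztop 0.1318562039174139
```

Request:
step_arm --pt "0 0 0.0003 0 0 -0.02 0.005" --pt "0 0 0 0 0 -0.02 0.005" --pt "0 0 0 0 0 -0.01 0.005" --pt "0 0 0 0 0 0 0.005" --pt "0 0 0 0 0 0 0.005" --pt "0 0 0 0 0 0 0.005" --pt "0 0 0 0 0 0 0.005" --pt "0 0 0 0 0 0 0.005"

```text
t: 28.95
eef_pos: [0.6089, -0.0225, 0.1126]
tool_rot: [1.896, 2.502, 0.001]
ft_force: [-2.3, -0.3, 5.4]
finger_gap: 0.0102
```

```bash
python3 -c "
from cap import *
s=status.observe(); tool(s);print(s['torque'])"
```

```text
tcp [ 0.6089 -0.0225  0.1126] yaw 105.68 tilt [ 0.12 -0.02] gap 0.010222353190152378 F [-2.3 -0.3  5.4] q [-0.22  0.28  1.74  0.    1.11 -0.5 ] qd 0.002
[ 0.0228873   0.57050611 -0.00467637]
```

The cap rose about 1.3 mm with the spring load back on the wrist, so a detent is at about 1.20 rad. Letting it up gently.

Request:
step_arm --pt "0 0 0.0004 0 0 0 0.005" --pt "0 0 0.0004 0 0 0 0.005" --pt "0 0 0.0002 0 0 0 0.005" --pt "0 0 0 0 0 0 0.005" --pt "0 0 0 0 0 0 0.005" --pt "0 0 0 0 0 0 0.005" --pt "0 0 0 0 0 0 0.005" --pt "0 0 0 0 0 0 0.005"

```text
t: 29.75
eef_pos: [0.6089, -0.0225, 0.1136]
tool_rot: [1.896, 2.502, 0.001]
ft_force: [-2.4, 1.1, 6.2]
finger_gap: 0.0103
```

```bash
python3 -c "
from cap import *
s=status.observe(); tool(s);print(s['torque'])"
```

```text
tcp [ 0.6089 -0.0225  0.1136] yaw 105.69 tilt [ 0.11 -0.02] gap 0.010345772852119586 F [-2.4  1.1  6.2] q [-0.22  0.28  1.74  0.    1.11 -0.5 ] qd 0.001
[0.03813034 0.6040176  0.00485922]
```

Request:
step_arm --pt "0 0 0.0004 0 0 -0.02 0.005" --pt "0 0 0.0004 0 0 0 0.005" --pt "0 0 0.0003 0 0 0 0.005" --pt "0 0 0 0 0 0 0.005" --pt "0 0 0 0 0 0 0.005" --pt "0 0 0 0 0 0 0.005" --pt "0 0 0 0 0 0 0.005" --pt "0 0 0 0 0 0 0.005"

```text
t: 30.55
eef_pos: [0.6085, -0.0224, 0.1139]
tool_rot: [1.92, 2.485, 0.001]
ft_force: [0.7, -0.0, 4.1]
finger_gap: 0.0105
```

```bash
python3 -c "
from cap import *
s=status.observe(); tool(s);print(s['torque']); wing('w18',s['eef_pos'][2]-.0315)"
```

```text
tcp [ 0.6085 -0.0224  0.1139] yaw 104.61 tilt [ 0.07 -0.02] gap 0.010530927958116516 F [ 0.7 -0.   4.1] q [-0.22  0.28  1.75 -0.    1.12 -0.48] qd 0.001
[-0.09417596 -0.19599831  0.03455853]
tcp [ 0.6085 -0.0224  0.1139] yaw 104.61 tilt [ 0.07 -0.02] gap 0.010530927958116516 F [ 0.7 -0.   4.1] q [-0.22  0.28  1.75 -0.    1.12 -0.48] qd 0.001
wing 3041 [ 0.609  -0.0229] [0.0117 0.0461] rect 14.900001525878906 pca yaw -75.14657881295976 ztop 0.134425093011651
```

It stopped at TCP z≈0.1139, 3 mm above the lip, with the wing top at 134.4 mm (134 expected when latched). Releasing and checking.

Request:
step_arm --pt "0 0 0 0 0 0 0.035" --pt "0 0 0 0 0 0 0.035" --pt "0 0 0 0 0 0 0.035" --pt "0 0 0 0 0 0 0.035" --pt "0 0 0.03 0 0 0 0.035" --pt "0 0 0.04 0 0 0 0.035" --pt "0 0 0.05 0 0 0 0.035" --pt "0 0 0.03 0 0 0 0.035"

```text
t: 31.4
eef_pos: [0.609, -0.0223, 0.2677]
tool_rot: [1.918, 2.483, 0.003]
ft_force: [0.1, -1.0, 0.5]
finger_gap: 0.035
```

Request:
step_arm --pt "0 0 0 0 0 0 0.035" --pt "0 0 0 0 0 0 0.035" --pt "0 0 0 0 0 0 0.035" --pt "0 0 0 0 0 0 0.035" --pt "0 0 0 0 0 0 0.035" --pt "0 0 0 0 0 0 0.035" --pt "0 0 0 0 0 0 0.035" --pt "0 0 0 0 0 0 0.035"

```text
t: 32.2
eef_pos: [0.608, -0.0222, 0.2633]
tool_rot: [-1.921, -2.486, 0.0]
ft_force: [-0.2, 0.1, -0.8]
finger_gap: 0.0355
```

```bash
python3 -c "
from cap import *
from col import collar
wing('w19',.082)
p,d,m,s=pickle.load(open('w19.pkl','rb')); c=cloud(m,d)
w=(np.linalg.norm(c[...,:2]-[.6085,-.023],axis=-1)<.02)&(abs(c[...,2]-.112)<.006); q=c[w]; print('hood top z',np.median(q[:,2]))
A=np.c_[q[:,:2]-q[:,:2].mean(0),np.ones(len(q))]; print('plane tilt deg',np.degrees(np.linalg.lstsq(A,q[:,2],rcond=None)[0][:2]))
a,da,_=grab('top'); b,db,mb=grab('scene')
save('fin.png',np.hstack([cv2.resize(p[120:420,140:540],(400,300)),b[150:350:1,170:450][:300]]) if 0 else np.hstack([p[120:420,140:540],cv2.resize(b[150:350,180:447],(400,300))]))
ct=cloud(cams.camera_model('top'),da); w=(np.linalg.norm(ct[...,:2]-[.586,.2555],axis=-1)<.012)&(ct[...,2]>.04)&(ct[...,2]<.06); print('white top',w.sum(),ct[w].mean(0))"
```

```text
tcp [ 0.608  -0.0222  0.2633] yaw 104.61 tilt [-0.01  0.  ] gap 0.03552404756118228 F [-0.2  0.1 -0.8] q [-0.22  0.12  1.64  0.    1.38 -0.48] qd 0.004
wing 507 [ 0.6093 -0.0232] [0.0104 0.042 ] rect 14.350846290588379 pca yaw -82.2478643947186 ztop 0.13458990384938344
hood top z 0.11219617454480924
plane tilt deg [ 0.02636376 -0.72759429]
white top 69 [0.58528183 0.25588851 0.04659208]
```

View pics/fin.png

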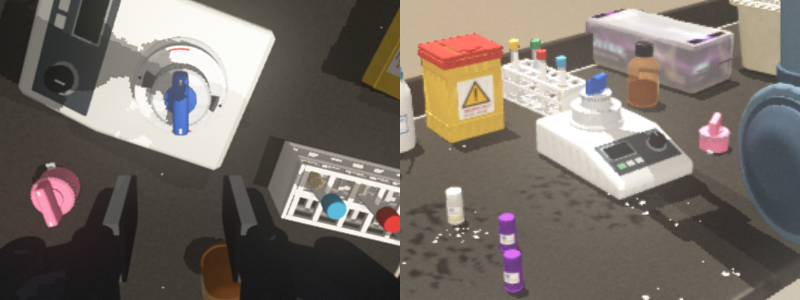

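The final view shows the wing at (180,100), standing in the collar, with the white vial upright at (455,205). Hood top at 112.2 mm and wing top at 134.6 mm match the latched rim height of 82 mm. Handing in.

```bash
python3 -c "
from h import *
print(robot.sign_off())"
```

```text
the job is handed in; nothing more can be done
None
```

The homogeniser is loaded: the blue-capped vial stands in its cup and the locking cap is latched over it. I handed the job in at about 32 s.

**Vial:** it was seated with its top at about 114 mm, as expected.

**Feeling for the detent:** I set the cap into the slots, pressed it about 1.5 mm below the lip and turned it clockwise under a light upward bias. Near 1.20 rad the cap rose 3 mm and stopped. Readings on the wrist stayed below about 9 N.

**Checks after release:**
- The hood top was at 112.2 mm (112 expected) and the wing top at 134.6 mm (134 expected).
- The white vial still stood upright within 1 mm of where it was.

**Disagreements:**
- The wing direction from the last picture was about 7° off the tool's yaw. The fingers hid part of the wing, so I relied on the measured heights and the feel.
- A plane fitted to the hood top in that picture came out tilted by 0.7°. I put this down to measurement noise and did not check it further.
- I did not try turning the cap after it latched.

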